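Push the locating pin into the drill guide's push-in fitting

TASK

Take the tall brass pin out of the rack in the magnetic tray and push it, head up, down the bore of the drill guide, past the fitting's spring grip until it clicks in. How deep the fitting sits cannot be seen, so go by feel: seat the pin on the cushion with a firm push of about 18 N, never more than 25 N, then let go, so that the grip alone keeps it pressed against the cushion. Leave everything else where it is.

Things in the scene. Friction and masses are not known exactly. Their poses are not given: they have to be found in the camera images.
- tray: Round steel tray, 190 mm across, rim 14 mm high, fixed. Origin: centre of its underside; z up. On it a fixed black rack, 36 mm (x) by 124 mm (y), top 50 mm above the table, with three upright 13.6 mm holes in a row along the tray's y axis, at y = -40, 0 and +40 mm; a pin stands in each. Tiny pins lie flat round the rack.
- tall_pin_center (a point): The tall brass-toned pin (60 g), upright in one of the three rack holes: 135 mm long, shaft 12 mm across, disc head 18 mm across and 6 mm thick on top; a ball nose 12 mm across at the bottom, above it a neck 7.5 mm across up to 18 mm from the foot. It starts with its foot 10 mm and its top 145 mm above the table. The point is half-way up its axis; z to the head.
- tall_pin_foot (a point): The lowest point of the tall pin's ball nose, on its axis; z points to the head.
- guide: Aluminium drill guide fixed to the table: base plate 120 mm (x) by 80 mm (y) by 10 mm, with a 46 by 46 mm column on its middle, its top 84 mm above the table. An upright bore runs down the column. Origin: centre of its underside, below the bore; z up.
- guide_mouth (a point): Centre of the bore's mouth on top of the guide's column, ringed by a thin black band. Bore 14.5 mm wide, small chamfer; z points up out of it. Hidden inside, deeper or shallower each time, is the push-in fitting: two spring jaws that the pin's ball nose must pass, and a cushion below. Pin home: foot 26 to 64 mm below the mouth, 71 to 109 mm stands out.
- cushion (a joint): How far the hidden cushion is pressed, in m: 0 when free, about 0.001 when the jaws hold the pin home, 0.0025 at 16 N (a firm push), 0.004 at 25 N (too much). Feel on pushing the pin in: about 7 to 14 N to pass the jaws, then a pull inward as they snap in over the neck, then the cushion's rise of 6 N per mm, so a push of 17 to 20 N has passed the jaws.
- short_pin_a: A short brass-toned pin, 70 mm long, 12 mm across, round top and no head, standing in another rack hole (its top is 80 mm above the table). Origin: its foot. Leave it.
- short_pin_b: The other short pin, the same shape. Leave it.
- hammer: Black nylon hammer lying across the far side, 240 mm long. Origin on its underside. Leave it.
- pot: Grey silicone bumper pot, 60 mm across, 48 mm high. Origin: centre of its underside. Leave it.
- tape: Tape measure, 58 by 34 by 52 mm high, standing between the tray and the guide. Origin: centre of its underside. Leave it.
- square: Small try square lying flat, wooden stock 100 mm, steel blade 130 mm. Origin: under the middle of the stock. Leave it.
Not all that is in view belongs to the job. There is more than one size of the guide; the job needs the smallest.

How it is judged:
By the outcome, as a careful person would: the job done as asked, in the order asked, and still so for the second after the job is handed in, with the robot touching nothing.
It also fails if it takes over 45 s, if anything falls off the work surface, if the arm or the gripper's body presses on something with over 40 N, if the wrist force passes 120 N, or if a joint passes its speed limit or range.

ROBOT

A 7-joint arm with a two-finger parallel gripper is mounted at the origin on the work surface. World frame = base frame: x ahead of the robot, y to its left, z up, the work surface at z = 0. Lengths are in m, angles in rad, forces in N, time in s.
With the tool pointing down it reaches from about 0.4 to 0.9 m from the base axis. Payload 5.5 kg.
Tool frame: the origin (TCP) lies on the centre line of the jaws, within the pads' length; the fingertips stand 8 mm ahead of it and the grasp point (between the pads) lies 11 mm behind it; z points along the fingers, y is the direction in which the jaws open and shut (so a half turn about z gives the same grasp; the last joint's range is limited). The gripper opens to 85 mm and grips with 20 to 120 N. Pads are 22 mm wide; open, the fingers measure 114 mm over their backs; the gripper's body (76 mm by 85 mm) begins 54 mm behind the grasp point. The pads swing forward as they close: fully open they stand 13 mm farther back than shut.
Start: joints at [-0.978, 0.501, -0.427, 1.55, 0.221, 1.138, -0.21], TCP at [0.21, 0.615, 0.239] pointing down, gripper open.
Joint ranges: [-2.88, 2.88], [-0.31, 2.03], [-1.54, 1.56], [0.2, 2.42], [-1.41, 4.55], [0.19, 2.02], [-2.57, 2.57]. Speed limits (rad/s): [2.57, 2.57, 3.14, 3.14, 3.14, 3.14, 3.14].

INTERFACE

Orientations are given as a unit quaternion [w, x, y, z].
In Python, from workcell import status, grab_frame, get_calibration, order gives the robot as it stands. The module is installed in compiled form; this text tells all that it offers.
- The arm moves only by the tool carry_out, never from a script. Its argument "moves" is a list that holds one entry, the list of rows, each a list of 7 numbers: the turn, a rotation vector about the tool's x, y, z in degrees, then the shift along the tool's x, y, z in m, then the finger opening in m, from 0 to 0.0854. In form: [[[ax, ay, az, x, y, z, claw], ...]]. A call has 1 to 20 rows; each row is the pose to reach, as a shift and turn from the pose commanded when the call began, along the tool's axes at that moment; what a row does not reach only later rows make up. A row lasts 1/12 s, in which the tool goes at most 41.7 mm and 7.16 degrees, less where a joint would pass 70% of its speed; a pose out of reach is approached as far as the arm can. A call with a gripper value outside its range is refused whole. The fingers move at their own pace and stop on an object; the grip force is fixed at half the most. Time passes only in rows, so rows that repeat a pose let the fingers close. It gives the time, the measured TCP pose, the force and the opening at its end, in the units of the state.
- status.state(): the state, without advancing time (a new reading comes with each control period).
- grab_frame(name): name is "scene" or "side" or "wrist"; returns the picture (384x512x3 uint8, blue, green, red); there is no depth.
- get_calibration(name): a dict with "fx", "fy", "cx", "cy" (pixels), "k1" (the pictures are not rectified: a ray, as slopes to the right and down, at radius r is drawn at 1 + k1 r^2 times it, then the intrinsics apply), "world_to_cam" (4x4, takes a point from world to camera coordinates). Camera axes: x right, y up, looking along -z (the intrinsics and any distortion apply to the point x, -y, -z); pixel columns grow to the right and rows downward; lengths in m; the calibration is good to about 2 mm. A picture is of the moment at which its call begins: read the wrist's pose just before it. get_calibration takes no time and is no camera call; for the wrist camera it gives the pose at the moment of the call.
- order.finish_job(): hands the job in, once; it reports no verdict.
The state is a dict: "time_s": time; "joint_positions": joint angles; "qvel": joint speeds; "effort": joint torques, N m; "tcp_pos": TCP position; "tool_rot": TCP orientation; "contact_force": force on the tool from outside, world axes, zero at the start; "torque": the same for the moment, N m; "finger_gap": opening from 0.0 (shut) to 1.0 (fully open).
Only numpy, scipy, OpenCV 4.12 (cv2) and the standard library are available. Lean on these libraries where they do the work, as an engineer would, in place of code of your own. Each camera call takes 0.05 s, during which the arm holds its last target. There are 200 camera calls.

## Working session

There is one attempt and no reset: what is moved stays moved. The work goes in short steps, Python scripts to look and compute and a tool call to move; the robot and the scene stay as the last step left them, time stands still between calls to the robot, and variables do not carry over. Pictures are saved under pics/ and viewed, about 8 in all and at most 12, crops included, and the job is handed in when it is done.

Besides the shell and the picture viewer there is one more tool, called as a command line: name --argument value ..., lists and objects as JSON in quotes. carry_out: Moves the arm, as the interface text tells. Its arguments: {"type":"object","properties":{"moves":{"type":"array"}},"required":["moves"]}

```bash
mkdir -p pics; cat > h.py <<'E'
import numpy as np, cv2
from workcell import status, grab_frame, get_calibration, order
def K(c): return np.array([[c['fx'],0,c['cx']],[0,c['fy'],c['cy']],[0,0,1.]])
def ray(c,px):
    u=np.array([(px[0]-c['cx'])/c['fx'],(px[1]-c['cy'])/c['fy']])
    p=cv2.undistortPoints(np.array([[px]],float),K(c),np.array([c['k1'],0,0,0.]))[0,0]
    M=np.array(c['world_to_cam']); R=M[:3,:3]; o=-R.T@M[:3,3]
    d=R.T@np.array([p[0],-p[1],-1.]); return o,d/np.linalg.norm(d)
def onz(c,px,z):
    o,d=ray(c,px); return o+d*(z-o[2])/d[2]
def proj(c,P):
    M=np.array(c['world_to_cam']); q=M[:3,:3]@np.array(P,float)+M[:3,3]
    x,y=q[0]/-q[2],-q[1]/-q[2]; s=1+c['k1']*(x*x+y*y)
    return np.array([c['fx']*x*s+c['cx'],c['fy']*y*s+c['cy']])
def tri(rays):
    A=sum(np.eye(3)-np.outer(d,d) for o,d in rays); b=sum((np.eye(3)-np.outer(d,d))@o for o,d in rays)
    P=np.linalg.solve(A,b); return P,[np.linalg.norm(np.cross(P-o,d)) for o,d in rays]
E
python3 - <<'E'
from h import *
print(status.state())
for n in ("scene","side"):
    f=grab_frame(n); cv2.imwrite(f"pics/{n}0.png",f); c=get_calibration(n); print(n,c)
    M=np.array(c['world_to_cam']); print(-M[:3,:3].T@M[:3,3])
a=[cv2.imread(f"pics/{n}0.png") for n in("scene","side")]
for n,i in zip(("scene","side"),a): cv2.imwrite(f"pics/{n}0b.png",cv2.resize(i,(800,600),interpolation=cv2.INTER_CUBIC))
E
```

```text
{'time_s': 0.0, 'joint_positions': array([-0.97780359,  0.50182617, -0.42675806,  1.5514725 ,  0.22076606,
        1.13828848, -0.21026893]), 'qvel': array([-5.32227353e-04,  1.07156756e-03, -9.19835152e-04, -2.14122419e-04,
       -1.84823263e-03, -4.70748238e-05,  8.53220702e-04]), 'effort': array([ 2.79597725e-04, -5.69529569e+01, -5.81584364e+00, -2.80917603e+01,
        1.06719779e-02,  1.25584152e-02,  1.04974768e-05]), 'tcp_pos': array([0.21032932, 0.61430365, 0.23826062]), 'tool_rot': array([-1.96855639e-04,  1.64126808e-01,  9.86438767e-01, -9.54353971e-04]), 'contact_force': array([-0.27882566,  0.14392078, -0.79618789]), 'torque': array([-0.01249727, -0.02246207,  0.01506076]), 'finger_gap': 1.0010392661184597}
scene {'fx': 422.0802983836536, 'fy': 422.0802983836536, 'cx': 256.0769547521802, 'cy': 194.083239998452, 'k1': -0.12834720427812885, 'world_to_cam': array([[-7.96861728e-01,  6.04161185e-01,  8.05673468e-04,
         4.50241775e-01],
       [-3.90960918e-01, -5.16675826e-01,  7.61705751e-01,
         1.07225071e-01],
       [ 4.60609321e-01,  6.06659174e-01,  6.47922603e-01,
        -1.31933812e+00],
       [ 0.00000000e+00,  0.00000000e+00,  0.00000000e+00,
         1.00000000e+00]])}
[1.00840069 0.58377057 0.77279229]
side {'fx': 367.4164834693362, 'fy': 367.4164834693362, 'cx': 251.0780028829467, 'cy': 197.82264553981105, 'k1': -0.04357019774750952, 'world_to_cam': array([[ 0.74389648, -0.66813395, -0.0146645 , -0.42370328],
       [ 0.43844383,  0.47136515,  0.76523323, -0.26257584],
       [-0.50436597, -0.57568387,  0.64358609, -0.83339801],
       [ 0.        ,  0.        ,  0.        ,  1.        ]])}
[ 0.00997854 -0.63909524  0.73108173]
```

View pics/scene0b.png

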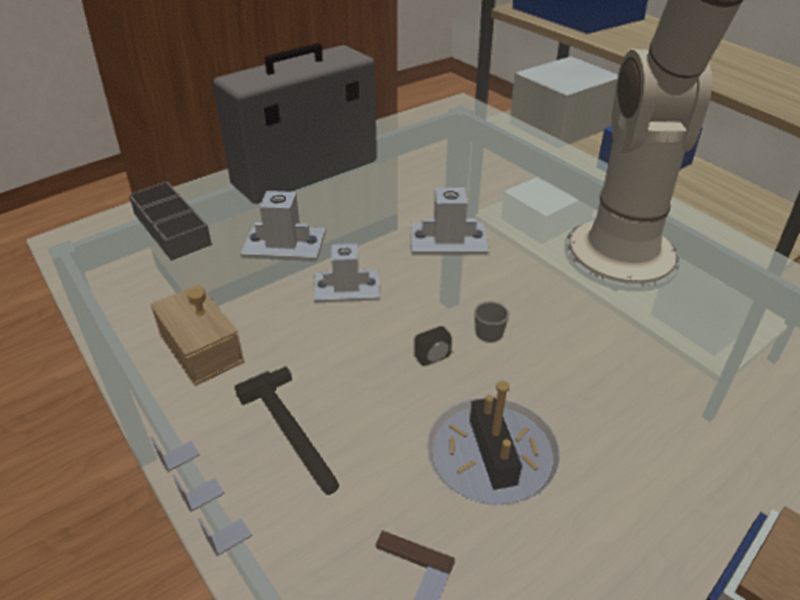

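View pics/side0b.png

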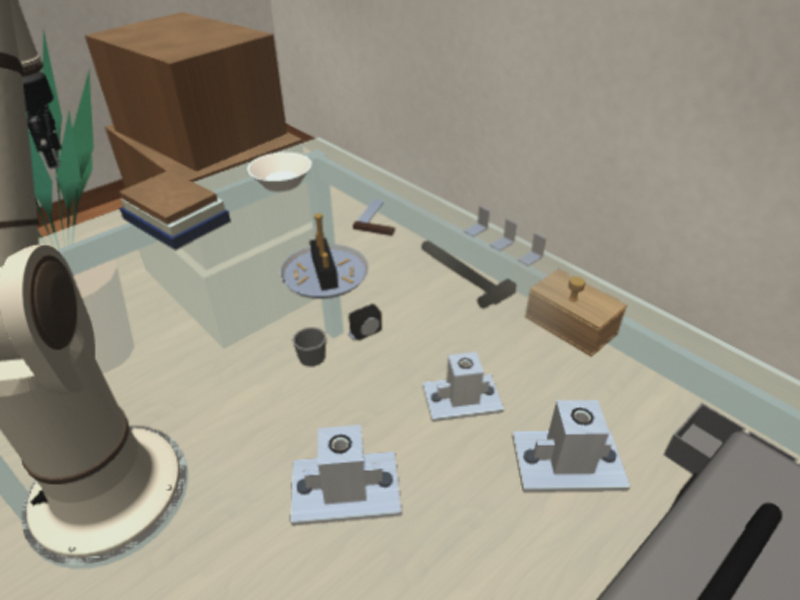

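Scene picture (800-wide pixels): three guides, with mouths at A (345,252), B (279,198) and C (451,194). In the side view these are A (466,363), B (582,416) and C (341,442). A looks smallest. The tall pin's head is at scene (502,386) and side (318,217), and the short pins are at (489,402) and (506,445). The brass knob on the wooden block at (197,295) is a decoy. I'll triangulate these and enlarge a crop to confirm.

```bash
python3 - <<'E'
from h import *
cs,cd=get_calibration("scene"),get_calibration("side"); k=.64
for n,a,b in [("A",(345,252),(466,363)),("B",(279,198),(582,416)),("C",(451,194),(341,442)),("pinhead",(502,386),(318,217))]:
    P,r=tri([ray(cs,(a[0]*k,a[1]*k)),ray(cd,(b[0]*k,b[1]*k))]); print(n,P.round(4),np.round(r,4))
# base width of guides from scene front edge corners at z~0
for n,p,q in [("A",(315,299),(380,297)),("B",(242,256),(324,256)),("C",(411,251),(488,250))]:
    print(n,np.linalg.norm(onz(cs,(p[0]*k,p[1]*k),0.0)-onz(cs,(q[0]*k,q[1]*k),0.0)))
for n,p in [("short1 top",(489,399)),("short2 top",(506,442)),("tapetop",(433,332)),("pot",(491,308))]: print(n,onz(cs,(p[0]*k,p[1]*k),.08 if 'sh' in n else .05).round(3))
f=cv2.imread("pics/scene0.png")
a=cv2.resize(f[115:200,145:325],None,fx=4.4,fy=4.4,interpolation=cv2.INTER_CUBIC)[:300]
b=cv2.resize(f[235:325,265:365],None,fx=3.3,fy=3.3,interpolation=cv2.INTER_CUBIC)
g=cv2.imread("pics/side0.png"); d=cv2.resize(g[215:280,260:330],None,fx=4.2,fy=4.2,interpolation=cv2.INTER_CUBIC)
o=np.zeros((600,800,3),np.uint8); o[:a.shape[0],:a.shape[1]]=a[:,:800]; o[300:300+b.shape[0],:b.shape[1]]=b[:300]; o[300:300+d.shape[0],400:400+d.shape[1]]=d[:300]
cv2.imwrite("pics/crop1.png",o)
E
```

```text
A [ 0.5126 -0.2355  0.083 ] [0.0023 0.0023]
B [ 0.5343 -0.4302  0.1092] [0.0015 0.0015]
C [ 0.263  -0.239   0.1098] [0.0021 0.0021]
pinhead [0.5543 0.2026 0.1402] [0.001 0.001]
A 0.11876964237362315
B 0.1642813590152483
C 0.15457945970151804
short1 top [0.541 0.174 0.08 ]
short2 top [0.575 0.242 0.08 ]
tapetop [ 0.496 -0.004  0.05 ]
pot [0.38  0.009 0.05 ]
```

View pics/crop1.png

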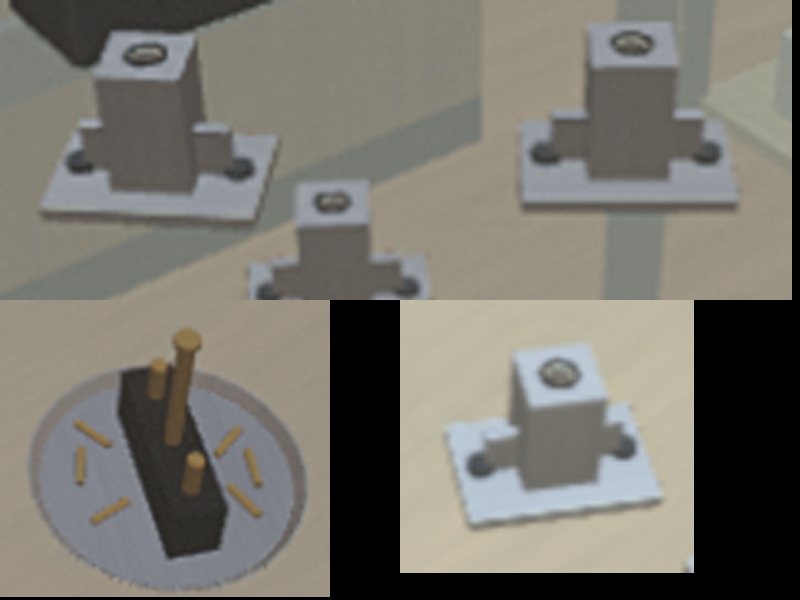

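A is the right guide: its mouth is about 83 mm high and its base 119 mm wide, while B and C are 109 mm high with bases of about 160 mm. The tall pin stands in the middle hole. Next I'll work out the move to hover over it.

```bash
cat >> h.py <<'E'
from scipy.spatial.transform import Rotation as Ro
def toolrot(s): return Ro.from_quat(np.roll(s['tool_rot'],-1))
def delta(P,s=None):
    s=s or status.state(); return toolrot(s).inv().apply(np.array(P)-s['tcp_pos'])
E
python3 - <<'E'
from h import *
s=status.state(); print(toolrot(s).as_matrix().round(4))
c=get_calibration("wrist"); M=c['world_to_cam']; o=-M[:3,:3].T@M[:3,3]; print("cam in tool",toolrot(s).inv().apply(o-s['tcp_pos']),"axis in tool",toolrot(s).inv().apply(-M[2,:3]),c['fx'])
print(delta((.5555,.205,.27)))
E
```

```text
[[-9.461e-01  3.238e-01 -6.000e-04]
 [ 3.238e-01  9.461e-01 -1.600e-03]
 [ 0.000e+00 -1.700e-03 -1.000e+00]]
cam in tool [ 0.07527681 -0.00043869 -0.13474144] axis in tool [-2.95265196e-01  7.14689850e-04  9.55415068e-01] 271.11516078962853
[-0.45910556 -0.27561821 -0.03116851]
```

carry_out --moves '[[[0, 0, 0, -0.459, -0.2755, -0.031, 0.0854], [0, 0, 0, -0.459, -0.2755, -0.031, 0.0854], [0, 0, 0, -0.459, -0.2755, -0.031, 0.0854], [0, 0, 0, -0.459, -0.2755, -0.031, 0.0854], [0, 0, 0, -0.459, -0.2755, -0.031, 0.0854], [0, 0, 0, -0.459, -0.2755, -0.031, 0.0854], [0, 0, 0, -0.459, -0.2755, -0.031, 0.0854], [0, 0, 0, -0.459, -0.2755, -0.031, 0.0854], [0, 0, 0, -0.459, -0.2755, -0.031, 0.0854], [0, 0, 0, -0.459, -0.2755, -0.031, 0.0854], [0, 0, 0, -0.459, -0.2755, -0.031, 0.0854], [0, 0, 0, -0.459, -0.2755, -0.031, 0.0854], [0, 0, 0, -0.459, -0.2755, -0.031, 0.0854], [0, 0, 0, -0.459, -0.2755, -0.031, 0.0854], [0, 0, 0, -0.459, -0.2755, -0.031, 0.0854], [0, 0, 0, -0.459, -0.2755, -0.031, 0.0854], [0, 0, 0, -0.459, -0.2755, -0.031, 0.0854], [0, 0, 0, -0.459, -0.2755, -0.031, 0.0854]]]'

```text
time_s: 1.6
tcp_pos: [0.5543, 0.2076, 0.2702]
tool_rot: [-0.0, 0.163, 0.987, 0.0]
contact_force: [0.4, 0.5, 0.1]
finger_gap: 0.996
```

```bash
python3 - <<'E'
from h import *
s=status.state(); c=get_calibration("wrist"); f=grab_frame("wrist"); np.save("w1.npy",c,allow_pickle=True)
cv2.imwrite("pics/w1.png",f); cv2.imwrite("pics/w1b.png",cv2.resize(f,(800,600),interpolation=cv2.INTER_CUBIC))
print(s['time_s'],s['tcp_pos'],s['joint_positions'].round(2)); print(proj(c,(.5555,.205,.145))*800/512)
E
```

```text
1.6 [0.55428492 0.20759992 0.27015761] [-0.21  0.35 -0.25  1.67  0.09  1.13  0.76]
[388.20882278 290.30501149]
```

View pics/w1b.png

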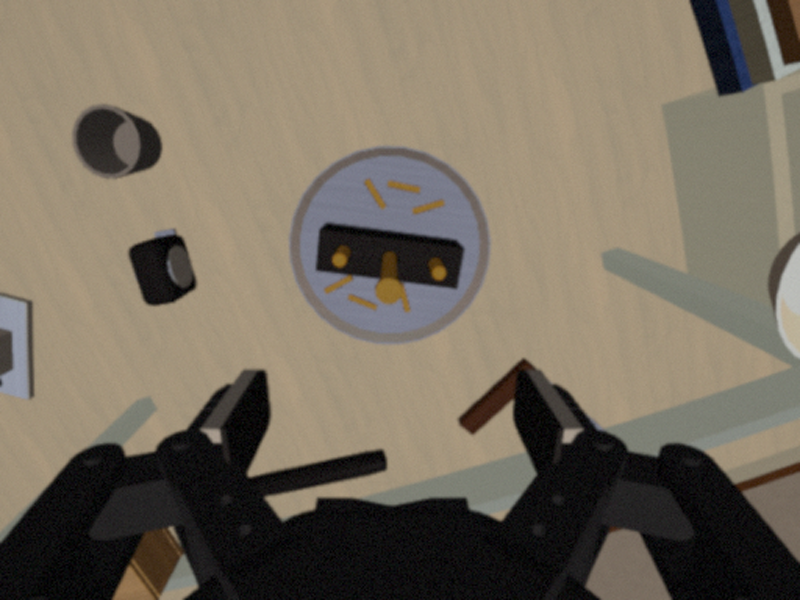

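The pin head is at (389,290), within 1 px of my estimate. The pin is in the middle hole, with short pins at (341,259) and (437,270). Next: descend and grip.

```bash
python3 - <<'E'
from h import *
c=get_calibration("wrist"); P=onz(c,(389*.64,290*.64),.145); print(P)
P=(P+[.5555,.205,.145])/2; P[2]=.104; print(delta(P))
E
```

```text
[0.55569368 0.20534135 0.145     ]
[-0.00190921 -0.00183661  0.16622674]
```

carry_out --moves '[[[0, 0, 0, 0, 0, 0.04, 0.0854], [0, 0, 0, 0, 0, 0.08, 0.0854], [0, 0, 0, 0, 0, 0.08, 0.0854], [0, 0, 0, 0, 0, 0.08, 0.0854]]]'

```text
time_s: 1.98
tcp_pos: [0.5533, 0.2058, 0.1886]
tool_rot: [-0.002, 0.163, 0.987, -0.001]
contact_force: [1.1, 0.6, 1.3]
finger_gap: 0.996
```

```bash
python3 - <<'E'
from h import *
print(delta((.5556,.2052,.104)), status.state()['qvel'].round(3))
E
```

```text
[-0.00273995  0.00044016  0.08462619] [ 0.006 -0.048 -0.007 -0.072 -0.001  0.008  0.001]
```

carry_out --moves '[[[0, 0, 0, -0.0025, 0.0004, 0.03, 0.0854], [0, 0, 0, -0.0025, 0.0004, 0.06, 0.0854], [0, 0, 0, -0.0025, 0.0004, 0.0845, 0.0854], [0, 0, 0, -0.0025, 0.0004, 0.0845, 0.0854], [0, 0, 0, -0.0025, 0.0004, 0.0845, 0.0854]]]'

```text
time_s: 2.4
tcp_pos: [0.5585, 0.206, 0.1072]
tool_rot: [0.0, 0.164, 0.986, 0.0]
contact_force: [-0.6, -0.7, 0.7]
finger_gap: 1.001
```

```bash
python3 - <<'E'
from h import *
print(delta((.5556,.2052,.104)), status.state()['qvel'].round(3))
E
```

```text
[ 0.00252885 -0.00168593  0.00323854] [ 0.004 -0.035 -0.005 -0.031 -0.002 -0.003  0.001]
```

carry_out --moves '[[[0, 0, 0, 0, 0, 0, 0.0854], [0, 0, 0, 0, 0, 0, 0.0854], [0, 0, 0, 0, 0, 0, 0.0854]]]'

```text
time_s: 2.65
tcp_pos: [0.5597, 0.206, 0.1083]
tool_rot: [0.002, 0.164, 0.986, 0.001]
contact_force: [-0.1, 0.5, -0.3]
finger_gap: 0.997
```

```bash
python3 - <<'E'
from h import *
print(delta((.5556,.2052,.104)), status.state()['qvel'].round(3))
E
```

```text
[ 0.00359222 -0.00207331  0.00430945] [ 0.002  0.01   0.004  0.011  0.001 -0.003 -0.001]
```

```bash
python3 - <<'E'
from h import *
for i in range(3):
    s=status.state(); c=get_calibration("wrist"); f=grab_frame("wrist"); print(s['tcp_pos'].round(4),s['qvel'].round(3)[[1,3]])
hsv=cv2.cvtColor(f,cv2.COLOR_BGR2HSV); cv2.imwrite("pics/w2.png",f); cv2.imwrite("pics/w2b.png",cv2.resize(f,(800,600),interpolation=cv2.INTER_CUBIC))
for P in [(.5556,.2052,.145),s['tcp_pos']]: print(proj(c,P)*1.5625)
E
```

```text
[0.5597 0.206  0.1083] [0.01  0.011]
[0.5593 0.2058 0.1078] [0.01 0.01]
[0.559  0.2056 0.1074] [0.009 0.008]
[387.04461626 443.40128927]
[391.97886648 384.61375454]
```

View pics/w2b.png

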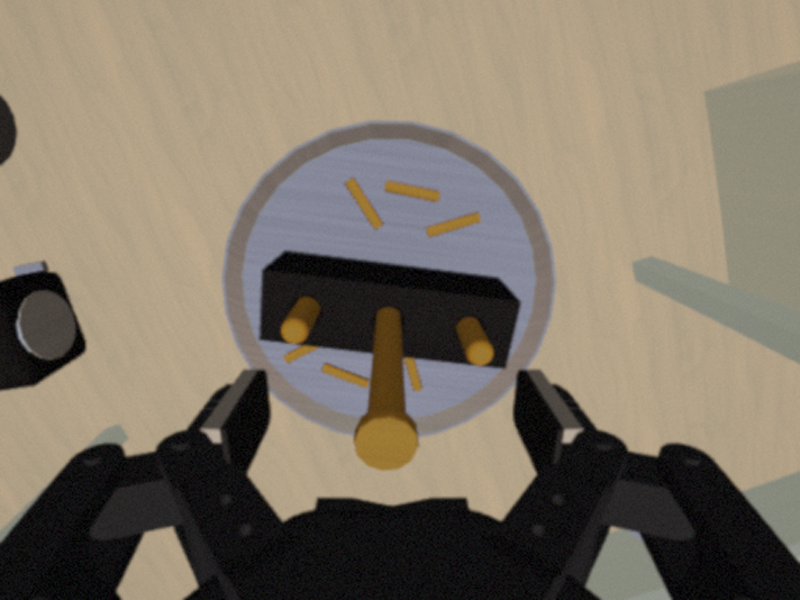

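carry_out --moves '[[[0, 0, 0, 0, 0, 0, 0.0854], [0, 0, 0, 0, 0, 0, 0.0854], [0, 0, 0, 0, 0, 0, 0.0854], [0, 0, 0, 0, 0, 0, 0.0854], [0, 0, 0, 0, 0, 0, 0.0854], [0, 0, 0, 0, 0, 0, 0.0854]]]'

```text
time_s: 3.3
tcp_pos: [0.558, 0.2053, 0.1057]
tool_rot: [-0.0, 0.164, 0.986, -0.0]
contact_force: [-0.9, -0.9, 1.0]
finger_gap: 0.999
```

```bash
python3 - <<'E'
from h import *
print(delta((.5556,.2052,.104)), status.state()['qvel'].round(3))
E
```

```text
[ 0.00219994 -0.00083282  0.00169068] [ 0.002 -0.    -0.001  0.     0.001 -0.002  0.   ]
```

Steady readings match the commands; the earlier offsets were slow sway after moving. Now I'll correct the position and grip.

carry_out --moves '[[[0, 0, 0, 0.0022, -0.0008, 0.0017, 0.0854], [0, 0, 0, 0.0022, -0.0008, 0.0017, 0.0854], [0, 0, 0, 0.0022, -0.0008, 0.0017, 0.0854], [0, 0, 0, 0.0022, -0.0008, 0.0017, 0.0], [0, 0, 0, 0.0022, -0.0008, 0.0017, 0.0], [0, 0, 0, 0.0022, -0.0008, 0.0017, 0.0], [0, 0, 0, 0.0022, -0.0008, 0.0017, 0.0], [0, 0, 0, 0.0022, -0.0008, 0.0017, 0.0], [0, 0, 0, 0.0022, -0.0008, 0.0017, 0.0], [0, 0, 0, 0.0022, -0.0008, 0.0017, 0.0], [0, 0, 0, 0.0022, -0.0008, 0.0017, 0.0], [0, 0, 0, 0.0022, -0.0008, 0.0017, 0.0]]]'

```text
time_s: 4.3
tcp_pos: [0.5557, 0.2053, 0.1041]
tool_rot: [0.0, 0.164, 0.986, 0.0]
contact_force: [0.5, -0.6, 0.2]
finger_gap: 0.136
```

Gripped (gap of about 11.6 mm). Next: lift straight up and carry the pin to hover over guide A.

carry_out --moves '[[[0, 0, 0, 0, 0, -0.02, 0.0], [0, 0, 0, 0, 0, -0.05, 0.0], [0, 0, 0, 0, 0, -0.085, 0.0], [0, 0, 0, -0.004, -0.015, -0.11, 0.0], [0, 0, 0, -0.011, -0.045, -0.114, 0.0], [0, 0, 0, -0.019, -0.08, -0.114, 0.0], [0, 0, 0, -0.028, -0.117, -0.114, 0.0], [0, 0, 0, -0.037, -0.155, -0.114, 0.0], [0, 0, 0, -0.046, -0.193, -0.114, 0.0], [0, 0, 0, -0.055, -0.231, -0.114, 0.0], [0, 0, 0, -0.064, -0.269, -0.114, 0.0], [0, 0, 0, -0.073, -0.307, -0.114, 0.0], [0, 0, 0, -0.082, -0.344, -0.114, 0.0], [0, 0, 0, -0.089, -0.376, -0.114, 0.0], [0, 0, 0, -0.095, -0.401, -0.114, 0.0], [0, 0, 0, -0.099, -0.419, -0.114, 0.0], [0, 0, 0, -0.102, -0.431, -0.114, 0.0], [0, 0, 0, -0.102, -0.431, -0.114, 0.0], [0, 0, 0, -0.102, -0.431, -0.114, 0.0], [0, 0, 0, -0.102, -0.431, -0.114, 0.0]]]'

```text
time_s: 5.97
tcp_pos: [0.5131, -0.2335, 0.2179]
tool_rot: [-0.0, 0.163, 0.987, 0.001]
contact_force: [0.3, 0.4, 0.2]
finger_gap: 0.14
```

carry_out --moves '[[[0, 0, 0, 0, 0, 0, 0.0], [0, 0, 0, 0, 0, 0, 0.0], [0, 0, 0, 0, 0, 0, 0.0], [0, 0, 0, 0, 0, 0, 0.0], [0, 0, 0, 0, 0, 0, 0.0], [0, 0, 0, 0, 0, 0, 0.0], [0, 0, 0, 0, 0, 0, 0.0]]]'

```text
time_s: 6.55
tcp_pos: [0.5126, -0.2355, 0.2181]
tool_rot: [-0.0, 0.164, 0.986, 0.0]
contact_force: [0.5, 0.6, -0.7]
finger_gap: 0.135
```

```bash
python3 - <<'E'
from h import *
import pickle
s=status.state(); D={}
for n in("wrist","scene","side"):
    c=get_calibration(n); f=grab_frame(n); cv2.imwrite(f"pics/{n}3.png",f); D[n]=c
    q=proj(c,(.5126,-.2355,.084)); print(n,q, proj(c,status.state()['tcp_pos']-[0,0,.094]))
    x,y=np.clip(q.astype(int),[50,56],[512-50,384-56]); D[n+'o']=(x-50,y-56)
    D[n+'f']=f[y-56:y+56,x-50:x+50]
D['s']=s; pickle.dump(D,open("d3.pkl","wb")); print(s['tcp_pos'],s['tool_rot'],[D[n+'o'] for n in("wrist","scene","side")])
o=np.hstack([cv2.resize(D[n+'f'],None,fx=5.2,fy=5.2,interpolation=cv2.INTER_CUBIC)[:,:520] for n in ("wrist",)]+[cv2.resize(np.vstack([D["scenef"],D["sidef"]]),(260,582),interpolation=cv2.INTER_CUBIC)]); cv2.imwrite("pics/c3.png",o); print(o.shape)
E
```

```text
wrist [250.59577138 181.35593167] [250.52980292 193.5534378 ]
scene [219.95710677 160.82692215] [219.15444276 148.85595903]
side [297.33973472 232.21696151] [298.50133972 220.42826344]
[ 0.51264397 -0.235541    0.21808796] [-1.76497629e-06  1.64132922e-01  9.86438231e-01  2.55448322e-05] [(np.int64(200), np.int64(125)), (np.int64(169), np.int64(104)), (np.int64(247), np.int64(176))]
(582, 780, 3)
```

View pics/c3.png

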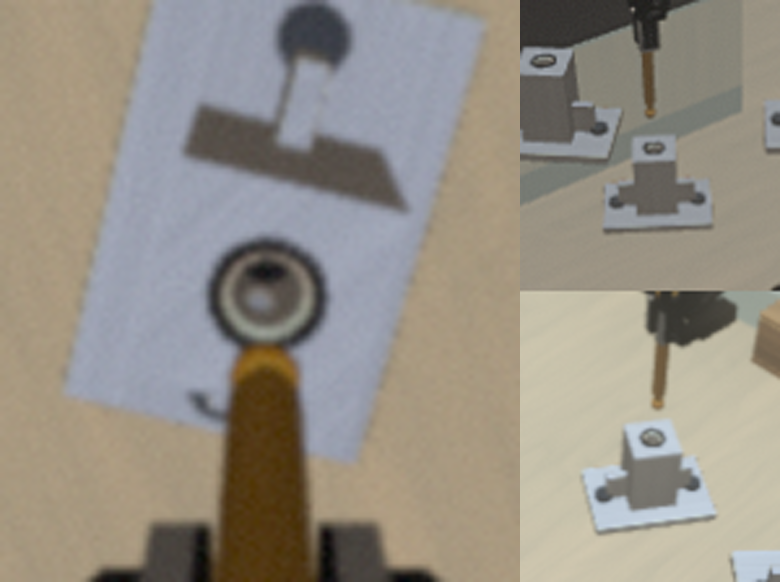

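The wrist crop shows the bore ring centred near crop (268,294), and the pin's nose just below it at (265,360). The pin hangs upright in all three views. I'll fit both at sub-pixel accuracy.

```bash
python3 - <<'E'
from h import *
import pickle
D=pickle.load(open("d3.pkl","rb")); c=D['wrist']; s=D['s']; R=toolrot(s)
f=cv2.imread("pics/wrist3.png"); ox,oy=D['wristo']; ox,oy=int(ox),int(oy)
S=8; g=cv2.resize(f[oy+40:oy+70,ox+35:ox+70],None,fx=S,fy=S,interpolation=cv2.INTER_CUBIC)
gray=cv2.cvtColor(g,cv2.COLOR_BGR2GRAY); hsv=cv2.cvtColor(g,cv2.COLOR_BGR2HSV)
br=(hsv[...,1]>120).astype(np.uint8)
m=((gray<115)&(cv2.dilate(br,np.ones((9,9)))==0)).astype(np.uint8)
cs,_=cv2.findContours(m,cv2.RETR_EXTERNAL,cv2.CHAIN_APPROX_NONE); k=max(cs,key=cv2.contourArea)
e=cv2.fitEllipse(cv2.convexHull(k)); print("ellipse",e)
u=lambda p:((p[0]+.5)/S-.5+ox+35,(p[1]+.5)/S-.5+oy+40)
mp=u(e[0]); M=onz(c,mp,.084); print("mouth px",mp,M)
# pin axis direction & nose top edge from brass mask
H=cv2.cvtColor(f,cv2.COLOR_BGR2HSV); B=(H[...,1]>120)&(H[...,0]<28)
for y in range(190,236,4):
    x=np.flatnonzero(B[y,230:275])+230; print(y,x.min() if len(x) else None,x.max() if len(x) else None,end='; ')
t=np.array(s['tcp_pos'])
for z in(.124,.130,.15,.18): print(z,proj(c,[t[0],t[1],z]))
print("tool shift tcp->mouth",R.inv().apply(M-t))
E
```

```text
ellipse ((130.01834106445312, 138.87130737304688), (185.88143920898438, 190.23876953125), 27.384536743164062)
mouth px (250.81479263305664, 181.92141342163086) [ 0.51324524 -0.23548162  0.084     ]
190 None None; 194 246 255; 198 245 256; 202 245 256; 206 244 256; 210 244 256; 214 244 257; 218 243 258; 222 243 258; 226 243 258; 230 242 258; 234 240 261; 0.124 [250.63211412 193.54952105]
0.13 [250.64283304 195.71113927]
0.15 [250.68264228 203.74308855]
0.18 [250.75741844 218.8465191 ]
tool shift tcp->mouth [-0.00055124  0.00024419  0.13408797]
```

```bash
python3 - <<'E'
from h import *
import pickle
D=pickle.load(open("d3.pkl","rb")); t=np.array(D['s']['tcp_pos'])
for n in("scene","side","wrist"):
    c=D[n]; f=cv2.imread(f"pics/{n}3.png"); H=cv2.cvtColor(f,cv2.COLOR_BGR2HSV); B=((H[...,1]>110)&(H[...,0]>5)&(H[...,0]<28)).astype(np.uint8)
    q=proj(c,[*t[:2],.14]).astype(int)
    Z=np.zeros_like(B); Z[q[1]-45:q[1]+45,q[0]-25:q[0]+25]=1
    nl,L,st,ce=cv2.connectedComponentsWithStats(B*Z); i=1+np.argmin([np.linalg.norm(ce[j]-q) for j in range(1,nl)])
    ys,xs=np.nonzero(L==i); print(n,"box",st[i])
    for y in range(ys.min(),ys.max()+1,3):
        x=xs[ys==y]; w=H[y,x,2].astype(float); print((y,x.min(),x.max()),end=' ')
    print(); print("pred foot",proj(c,[*t[:2],.124]),"ballc",proj(c,[*t[:2],.130]),"z.18",proj(c,[*t[:2],.18]), "px/mm up",(proj(c,[*t[:2],.180])-proj(c,[*t[:2],.13]))/50,"x",(proj(c,[*(t[:2]+[.01,0]),.130])-proj(c,[*t[:2],.13]))/10,"y",(proj(c,[*(t[:2]+[0,.01]),.130])-proj(c,[*t[:2],.13]))/10)
E
```

```text
scene box [216 125   4  24  53]
(125, np.int64(216), np.int64(218)) (128, np.int64(217), np.int64(218)) (131, np.int64(217), np.int64(218)) (134, np.int64(217), np.int64(219)) (137, np.int64(217), np.int64(218)) (140, np.int64(218), np.int64(219)) (143, np.int64(218), np.int64(219)) (146, np.int64(218), np.int64(219)) 
pred foot [219.15680982 148.90157909] ballc [219.0377019  147.06868488] z.18 [218.02177239 131.32758081] px/mm up [-0.02031859 -0.31482208] x [-0.30962066  0.12608903] y [0.20338397 0.16540351]
side box [298 218   3   3   7]
(218, np.int64(299), np.int64(300)) 
pred foot [298.48671116 220.41491296] ballc [298.66044526 218.58398455] z.18 [300.16607957 202.66841438] px/mm up [ 0.03011269 -0.3183114 ] x [ 0.28345012 -0.19542235] y [-0.3098585  -0.21036197]
wrist box [238 191  24  53 839]
(191, np.int64(248), np.int64(253)) (194, np.int64(246), np.int64(255)) (197, np.int64(245), np.int64(256)) (200, np.int64(245), np.int64(256)) (203, np.int64(245), np.int64(256)) (206, np.int64(244), np.int64(256)) (209, np.int64(244), np.int64(256)) (212, np.int64(244), np.int64(257)) (215, np.int64(243), np.int64(257)) (218, np.int64(243), np.int64(258)) (221, np.int64(243), np.int64(258)) (224, np.int64(243), np.int64(258)) (227, np.int64(242), np.int64(258)) (230, np.int64(242), np.int64(259)) (233, np.int64(239), np.int64(260)) (236, np.int64(238), np.int64(261)) (239, np.int64(239), np.int64(261)) (242, np.int64(239), np.int64(261)) 
pred foot [250.63211412 193.54952105] ballc [250.64283304 195.71113927] z.18 [250.75741844 218.8465191 ] px/mm up [0.00229171 0.4627076 ] x [0.36751805 1.0214798 ] y [ 1.09557717 -0.35451992]
```

Relative to the bore, the pin needs about +1 to 1.5 mm along tool x and +0.35 mm along tool y. I'll lower it to about 12 mm above the mouth with that correction and check once more.

carry_out --moves '[[[0, 0, 0, 0.0013, 0.0004, 0.01, 0.0], [0, 0, 0, 0.0013, 0.0004, 0.02, 0.0], [0, 0, 0, 0.0013, 0.0004, 0.028, 0.0], [0, 0, 0, 0.0013, 0.0004, 0.028, 0.0], [0, 0, 0, 0.0013, 0.0004, 0.028, 0.0], [0, 0, 0, 0.0013, 0.0004, 0.028, 0.0], [0, 0, 0, 0.0013, 0.0004, 0.028, 0.0], [0, 0, 0, 0.0013, 0.0004, 0.028, 0.0], [0, 0, 0, 0.0013, 0.0004, 0.028, 0.0]]]'

```text
time_s: 7.45
tcp_pos: [0.5118, -0.2349, 0.1905]
tool_rot: [0.0, 0.164, 0.986, -0.0]
contact_force: [0.6, 0.9, -0.2]
finger_gap: 0.136
```

```bash
python3 - <<'E'
from h import *
import pickle
D={}; s=status.state(); t=s['tcp_pos']; print(t)
P=[*t[:2],.09]; o=[]
for n in("wrist","scene","side"):
    c=get_calibration(n); f=grab_frame(n); cv2.imwrite(f"pics/{n}4.png",f)
    q=proj(c,P).astype(int); w,h=(26,30) if n=="wrist" else (19,22)
    a,b=q[0]-w,q[1]-h
    o.append(cv2.resize(f[b:b+2*h,a:a+2*w],None,fx=(10 if n=="wrist" else 6.8),fy=(10 if n=="wrist" else 6.8),interpolation=cv2.INTER_CUBIC)); print(n,(a,b),"mouth pred",proj(c,(.5132,-.2355,.084)),"ballc pred",proj(c,[*t[:2],.102]))
H=max(i.shape[0] for i in o); o=[cv2.copyMakeBorder(i,0,H-i.shape[0],0,5,0) for i in o]; o=np.hstack(o)[:, :1040]
v=cv2.resize(o,(800,int(o.shape[0]*800/o.shape[1]))); print(o.shape,v.shape); cv2.imwrite("pics/c4.png",v)
E
```

```text
[ 0.51180488 -0.23492402  0.19050588]
wrist (np.int64(224), np.int64(161)) mouth pred [250.48292176 190.84000896] ballc pred [250.61224518 195.480725  ]
scene (np.int64(201), np.int64(137)) mouth pred [219.776819   160.90364385] ballc pred [219.96628462 155.51891083]
side (np.int64(278), np.int64(208)) mouth pred [297.5056077  232.09838015] ballc pred [297.43879156 227.02569847]
(600, 1040, 3) (461, 800, 3)
```

View pics/c4.png

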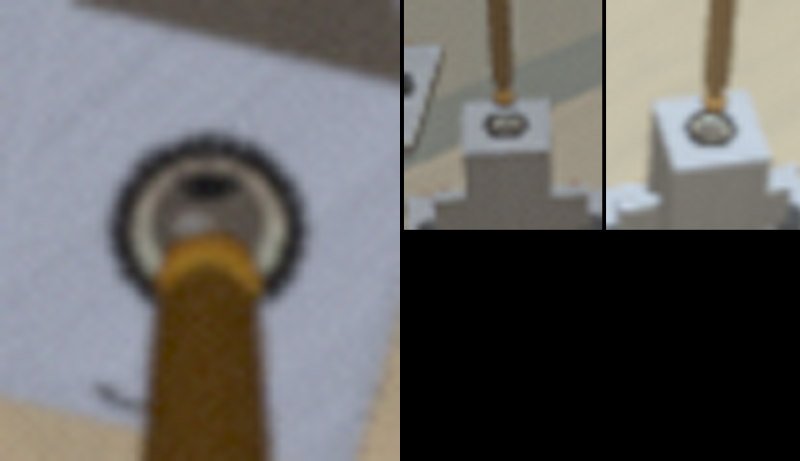

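Pin and ring are nearly concentric: in the wrist crop the ring is at (207,228) and the pin axis at u=210. The small residual is about +0.8 mm along tool x and -0.25 mm along tool y. Now I'll enter the mouth.

carry_out --moves '[[[0, 0, 0, 0.0008, -0.0003, 0.004, 0.0], [0, 0, 0, 0.0008, -0.0003, 0.008, 0.0], [0, 0, 0, 0.0008, -0.0003, 0.011, 0.0], [0, 0, 0, 0.0008, -0.0003, 0.014, 0.0], [0, 0, 0, 0.0008, -0.0003, 0.016, 0.0], [0, 0, 0, 0.0008, -0.0003, 0.018, 0.0], [0, 0, 0, 0.0008, -0.0003, 0.018, 0.0], [0, 0, 0, 0.0008, -0.0003, 0.018, 0.0]]]'

```text
time_s: 8.27
tcp_pos: [0.5106, -0.2348, 0.1719]
tool_rot: [-0.0, 0.164, 0.986, 0.0]
contact_force: [0.2, 0.7, -0.4]
finger_gap: 0.139
```

carry_out --moves '[[[0, 0, 0, 0, 0, 0.001, 0.0], [0, 0, 0, 0, 0, 0.002, 0.0], [0, 0, 0, 0, 0, 0.003, 0.0], [0, 0, 0, 0, 0, 0.003, 0.0]]]'

```text
time_s: 8.6
tcp_pos: [0.5106, -0.2348, 0.1689]
tool_rot: [-0.0, 0.164, 0.986, 0.0]
contact_force: [-0.0, -0.5, -0.7]
finger_gap: 0.132
```

No contact, and the foot is about 7 mm inside the bore. I'll continue in small steps and watch the force.

carry_out --moves '[[[0, 0, 0, 0, 0, 0.001, 0.0], [0, 0, 0, 0, 0, 0.002, 0.0], [0, 0, 0, 0, 0, 0.003, 0.0], [0, 0, 0, 0, 0, 0.004, 0.0], [0, 0, 0, 0, 0, 0.004, 0.0]]]'

```text
time_s: 9.02
tcp_pos: [0.5105, -0.2347, 0.1648]
tool_rot: [-0.0, 0.164, 0.986, 0.0]
contact_force: [0.4, 0.5, -0.5]
finger_gap: 0.136
```

carry_out --moves '[[[0, 0, 0, 0, 0, 0.001, 0.0], [0, 0, 0, 0, 0, 0.002, 0.0], [0, 0, 0, 0, 0, 0.003, 0.0], [0, 0, 0, 0, 0, 0.003, 0.0]]]'

```text
time_s: 9.35
tcp_pos: [0.5105, -0.2348, 0.1618]
tool_rot: [-0.0, 0.164, 0.986, 0.0]
contact_force: [-1.1, -0.6, -0.5]
finger_gap: 0.137
```

carry_out --moves '[[[0, 0, 0, 0, 0, 0.001, 0.0], [0, 0, 0, 0, 0, 0.002, 0.0], [0, 0, 0, 0, 0, 0.003, 0.0], [0, 0, 0, 0, 0, 0.003, 0.0]]]'

```text
time_s: 9.68
tcp_pos: [0.5111, -0.2351, 0.1594]
tool_rot: [0.0, 0.164, 0.986, -0.0]
contact_force: [-0.3, -0.5, 1.9]
finger_gap: 0.132
```

carry_out --moves '[[[0, 0, 0, 0, 0, 0.001, 0.0], [0, 0, 0, 0, 0, 0.002, 0.0], [0, 0, 0, 0, 0, 0.002, 0.0]]]'

```text
time_s: 9.93
tcp_pos: [0.5115, -0.2353, 0.1584]
tool_rot: [0.001, 0.164, 0.986, -0.0]
contact_force: [-0.6, 0.5, 7.4]
finger_gap: 0.139
```

Jaws felt (7.4 N). I'll go on in 1 mm steps.

carry_out --moves '[[[0, 0, 0, 0, 0, 0.0005, 0.0], [0, 0, 0, 0, 0, 0.001, 0.0], [0, 0, 0, 0, 0, 0.001, 0.0]]]'

```text
time_s: 10.18
tcp_pos: [0.5117, -0.2354, 0.1579]
tool_rot: [0.001, 0.164, 0.986, -0.0]
contact_force: [-2.5, -0.2, 9.8]
finger_gap: 0.134
```

carry_out --moves '[[[0, 0, 0, 0, 0, 0.0005, 0.0], [0, 0, 0, 0, 0, 0.001, 0.0], [0, 0, 0, 0, 0, 0.001, 0.0]]]'

```text
time_s: 10.43
tcp_pos: [0.5117, -0.2354, 0.1569]
tool_rot: [0.001, 0.164, 0.986, -0.0]
contact_force: [-1.3, 0.4, 7.9]
finger_gap: 0.138
```

carry_out --moves '[[[0, 0, 0, 0, 0, 0.0005, 0.0], [0, 0, 0, 0, 0, 0.001, 0.0], [0, 0, 0, 0, 0, 0.001, 0.0]]]'

```text
time_s: 10.68
tcp_pos: [0.5116, -0.2355, 0.1557]
tool_rot: [0.001, 0.164, 0.986, -0.0]
contact_force: [-0.4, -0.4, 8.5]
finger_gap: 0.131
```

carry_out --moves '[[[0, 0, 0, 0, 0, 0.0005, 0.0], [0, 0, 0, 0, 0, 0.001, 0.0], [0, 0, 0, 0, 0, 0.001, 0.0]]]'

```text
time_s: 10.93
tcp_pos: [0.5113, -0.2355, 0.1542]
tool_rot: [0.001, 0.164, 0.986, -0.0]
contact_force: [0.5, -0.6, 4.9]
finger_gap: 0.132
```

carry_out --moves '[[[0, 0, 0, 0, 0, 0.0005, 0.0], [0, 0, 0, 0, 0, 0.001, 0.0], [0, 0, 0, 0, 0, 0.001, 0.0]]]'

```text
time_s: 11.18
tcp_pos: [0.511, -0.2355, 0.1527]
tool_rot: [0.001, 0.164, 0.986, -0.0]
contact_force: [0.3, -0.7, 2.5]
finger_gap: 0.135
```

carry_out --moves '[[[0, 0, 0, 0, 0, 0.0005, 0.0], [0, 0, 0, 0, 0, 0.001, 0.0], [0, 0, 0, 0, 0, 0.001, 0.0]]]'

```text
time_s: 11.43
tcp_pos: [0.5106, -0.2352, 0.1508]
tool_rot: [0.0, 0.164, 0.986, -0.0]
contact_force: [1.5, -2.7, -2.2]
finger_gap: 0.137
```

The force turned inward (-2.2 N), so the jaws are snapping over the neck. The cushion should be next.

carry_out --moves '[[[0, 0, 0, 0, 0, 0.0005, 0.0], [0, 0, 0, 0, 0, 0.001, 0.0], [0, 0, 0, 0, 0, 0.001, 0.0]]]'

```text
time_s: 11.68
tcp_pos: [0.5103, -0.2349, 0.1494]
tool_rot: [-0.0, 0.164, 0.986, 0.0]
contact_force: [-0.3, -2.0, -3.8]
finger_gap: 0.134
```

carry_out --moves '[[[0, 0, 0, 0, 0, 0.0005, 0.0], [0, 0, 0, 0, 0, 0.001, 0.0], [0, 0, 0, 0, 0, 0.001, 0.0]]]'

```text
time_s: 11.93
tcp_pos: [0.5102, -0.2347, 0.1485]
tool_rot: [-0.0, 0.164, 0.986, 0.0]
contact_force: [1.8, -2.0, -4.7]
finger_gap: 0.138
```

carry_out --moves '[[[0, 0, 0, 0, 0, 0.0005, 0.0], [0, 0, 0, 0, 0, 0.001, 0.0], [0, 0, 0, 0, 0, 0.001, 0.0]]]'

```text
time_s: 12.18
tcp_pos: [0.5104, -0.2347, 0.1479]
tool_rot: [-0.0, 0.164, 0.986, 0.0]
contact_force: [1.2, -3.6, -3.6]
finger_gap: 0.134
```

carry_out --moves '[[[0, 0, 0, 0, 0, 0.0005, 0.0], [0, 0, 0, 0, 0, 0.001, 0.0], [0, 0, 0, 0, 0, 0.001, 0.0]]]'

```text
time_s: 12.43
tcp_pos: [0.5108, -0.2349, 0.1474]
tool_rot: [0.0, 0.164, 0.986, -0.0]
contact_force: [0.0, -1.7, 0.5]
finger_gap: 0.134
```

carry_out --moves '[[[0, 0, 0, 0, 0, 0.001, 0.0], [0, 0, 0, 0, 0, 0.002, 0.0], [0, 0, 0, 0, 0, 0.002, 0.0], [0, 0, 0, 0, 0, 0.002, 0.0]]]'

```text
time_s: 12.77
tcp_pos: [0.5112, -0.235, 0.1462]
tool_rot: [0.001, 0.164, 0.986, -0.0]
contact_force: [-2.4, -1.8, 7.5]
finger_gap: 0.141
```

carry_out --moves '[[[0, 0, 0, 0, 0, 0.0005, 0.0], [0, 0, 0, 0, 0, 0.001, 0.0], [0, 0, 0, 0, 0, 0.001, 0.0], [0, 0, 0, 0, 0, 0.001, 0.0]]]'

```text
time_s: 13.1
tcp_pos: [0.5116, -0.2352, 0.1459]
tool_rot: [0.001, 0.164, 0.986, -0.0]
contact_force: [-1.4, -0.7, 11.0]
finger_gap: 0.135
```

carry_out --moves '[[[0, 0, 0, 0, 0, 0.0005, 0.0], [0, 0, 0, 0, 0, 0.001, 0.0], [0, 0, 0, 0, 0, 0.001, 0.0], [0, 0, 0, 0, 0, 0.001, 0.0]]]'

```text
time_s: 13.43
tcp_pos: [0.5121, -0.2354, 0.1454]
tool_rot: [0.002, 0.164, 0.986, -0.0]
contact_force: [-1.3, -1.3, 12.5]
finger_gap: 0.135
```

carry_out --moves '[[[0, 0, 0, 0, 0, 0.0005, 0.0], [0, 0, 0, 0, 0, 0.0005, 0.0], [0, 0, 0, 0, 0, 0.0005, 0.0], [0, 0, 0, 0, 0, 0.0005, 0.0]]]'

```text
time_s: 13.77
tcp_pos: [0.5123, -0.2354, 0.1451]
tool_rot: [0.002, 0.164, 0.986, -0.0]
contact_force: [-1.7, -1.6, 14.3]
finger_gap: 0.134
```

carry_out --moves '[[[0, 0, 0, 0, 0, 0.0004, 0.0], [0, 0, 0, 0, 0, 0.0008, 0.0], [0, 0, 0, 0, 0, 0.0008, 0.0], [0, 0, 0, 0, 0, 0.0008, 0.0], [0, 0, 0, 0, 0, 0.0008, 0.0], [0, 0, 0, 0, 0, 0.0008, 0.0]]]'

```text
time_s: 14.27
tcp_pos: [0.5127, -0.2356, 0.1448]
tool_rot: [0.002, 0.164, 0.986, -0.001]
contact_force: [-1.9, -0.7, 16.5]
finger_gap: 0.136
```

carry_out --moves '[[[0, 0, 0, 0, 0, 0.0003, 0.0], [0, 0, 0, 0, 0, 0.0005, 0.0], [0, 0, 0, 0, 0, 0.0005, 0.0], [0, 0, 0, 0, 0, 0.0005, 0.0], [0, 0, 0, 0, 0, 0.0005, 0.0]]]'

```text
time_s: 14.68
tcp_pos: [0.513, -0.2357, 0.1446]
tool_rot: [0.003, 0.164, 0.986, -0.001]
contact_force: [-2.4, -1.4, 18.1]
finger_gap: 0.134
```

18.1 N, inside the 17 to 20 N window. Now I'll relax the push, then open the fingers.

carry_out --moves '[[[0, 0, 0, 0, 0, -0.001, 0.0], [0, 0, 0, 0, 0, -0.002, 0.0], [0, 0, 0, 0, 0, -0.003, 0.0], [0, 0, 0, 0, 0, -0.004, 0.0], [0, 0, 0, 0, 0, -0.004, 0.0], [0, 0, 0, 0, 0, -0.004, 0.0], [0, 0, 0, 0, 0, -0.004, 0.0]]]'

```text
time_s: 15.27
tcp_pos: [0.5122, -0.2354, 0.1466]
tool_rot: [0.002, 0.164, 0.986, -0.0]
contact_force: [-0.3, -2.2, 7.2]
finger_gap: 0.136
```

carry_out --moves '[[[0, 0, 0, 0, 0, -0.001, 0.0], [0, 0, 0, 0, 0, -0.001, 0.0], [0, 0, 0, 0, 0, -0.001, 0.0], [0, 0, 0, 0, 0, -0.001, 0.0], [0, 0, 0, 0, 0, -0.001, 0.0854], [0, 0, 0, 0, 0, -0.001, 0.0854], [0, 0, 0, 0, 0, -0.001, 0.0854], [0, 0, 0, 0, 0, -0.001, 0.0854], [0, 0, 0, 0, 0, -0.001, 0.0854], [0, 0, 0, 0, 0, -0.001, 0.0854], [0, 0, 0, 0, 0, -0.001, 0.0854], [0, 0, 0, 0, 0, -0.001, 0.0854]]]'

```text
time_s: 16.27
tcp_pos: [0.5106, -0.2348, 0.1462]
tool_rot: [-0.0, 0.164, 0.986, 0.0]
contact_force: [-0.1, -0.2, -0.0]
finger_gap: 1.0
```

carry_out --moves '[[[0, 0, 0, 0, 0, -0.015, 0.0854], [0, 0, 0, 0, 0, -0.04, 0.0854], [0, 0, 0, 0, 0, -0.07, 0.0854], [0, 0, 0, 0, 0, -0.1, 0.0854], [0, 0, 0, 0, 0, -0.12, 0.0854], [0, 0, 0, 0, 0, -0.12, 0.0854], [0, 0, 0, 0, 0, -0.12, 0.0854], [0, 0, 0, 0, 0, -0.12, 0.0854], [0, 0, 0, 0, 0, -0.12, 0.0854], [0, 0, 0, 0, 0, -0.12, 0.0854]]]'

```text
time_s: 17.1
tcp_pos: [0.5099, -0.2345, 0.2648]
tool_rot: [-0.001, 0.164, 0.986, 0.0]
contact_force: [0.3, 0.2, 0.3]
finger_gap: 1.003
```

```bash
python3 - <<'E'
from h import *
f=grab_frame("scene"); g=grab_frame("side"); cv2.imwrite("pics/scene5.png",f); cv2.imwrite("pics/side5.png",g)
cs,cd=get_calibration("scene"),get_calibration("side"); M=(.512,-.2355)
for c in(cs,cd): print(proj(c,[*M,.084]),proj(c,[*M,.175]))
o=np.hstack([cv2.resize(f[80:380,100:400],(400,400)),cv2.resize(g[110:260,220:370],(400,400),interpolation=cv2.INTER_CUBIC)]); cv2.imwrite("pics/c5.png",o)
E
```

```text
[220.13731359 160.75023759] [218.33755686 132.86747266]
[297.17374843 232.33562207] [299.80803248 204.43162188]
```

View pics/c5.png

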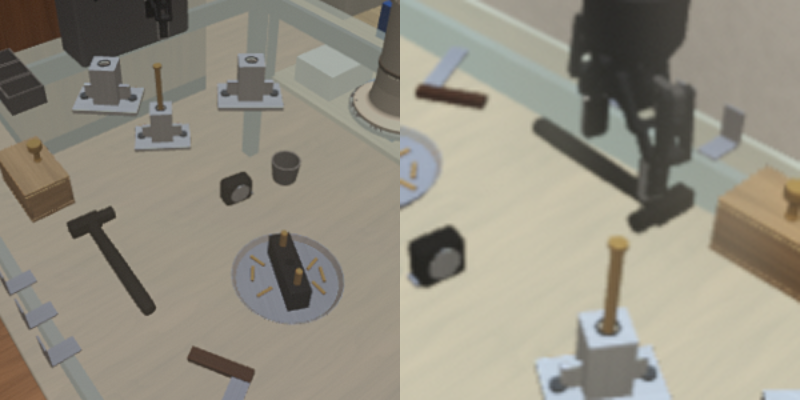

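The picture shows the pin standing head up in guide A, with its head at scene crop (157,66) and side crop (618,243). About 102 mm stands out. Both short pins, the tape, pot, hammer and square are where they were, and the gripper is clear.

```bash
python3 - <<'E'
from h import *
print(status.state()['contact_force'].round(1)); print(order.finish_job())
E
```

```text
[-0.   0.9 -0.1]
the job is handed in; nothing more can be done
None
```

The tall pin is seated head up in the smallest guide, and the job is handed in. The clock read about 17 s after the last move.

- **Pick and fit:** I took the pin from the middle rack hole and lowered it into the bore of the guide with the 84 mm column. The other two guides are about 109 mm high.
- **Feel while pushing:** The highest reading in the jaws was about 9.8 N, followed by an inward pull of about 4.7 N as they snapped over the neck. I then pushed on the cushion until the wrist read 18.1 N, the highest reading I saw. I eased off to about 7 N and backed off 1 mm more before opening the fingers.
- **Last checks:** The wrist force was back near zero and the gripper was clear. About 102 mm of pin stands out of the mouth, which is inside the 71 to 109 mm range. The other objects looked unmoved in the final picture.
- **Limits and disagreements:**
  - The cushion's travel cannot be seen, so the seating rests on the force readings and that height.
  - Forces were only read at the end of each short move.
  - Before insertion, the wrist camera and the two fixed cameras disagreed by 1 to 2 mm on where the pin sat relative to the bore. I used a compromise, and the pin entered without contact.

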